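# Draw the pressing template over the board's edge and put it on the cooling rack

### The arm

A 6-joint arm with a two-finger parallel gripper is mounted at the origin on the work surface. World frame = base frame: x ahead of the robot, y to its left, z up, the work surface at z = 0. Lengths are in m, angles in rad, forces in N, time in s.
With the tool pointing down it reaches from about 0.3 to 0.875 m from the base axis. Payload 6.4 kg.
Tool frame: the origin (TCP) lies between the finger pads; the fingertips stand 8 mm ahead of it and the grasp point (between the pads) lies 11 mm behind it (r.tips_ahead is the distance from the TCP to the fingertips, in m); z points along the fingers, y is the line along which they close (so a half turn about z gives the same grasp; the last joint's range is limited). The gripper opens to 85 mm and grips with 20 to 120 N. Pads are 22 mm wide; open, the fingers measure 114 mm over their backs; the gripper's body (76 mm by 85 mm) begins 54 mm behind the grasp point. The pads swing forward as they close: fully open they stand 13 mm farther back than shut.
Start: joints at [0.936, 0.181, 1.607, -0, 1.354, -0.206], TCP at [0.239, 0.523, 0.239] pointing down, gripper open.
Joint ranges: [-2.99, 2.99], [-0.89, 2.07], [0.3, 2.58], [-1.14, 4.28], [0, 2.63], [-3.12, 3.12]. Speed limits (rad/s): [2.57, 2.57, 3.01, 3.14, 3.14, 3.14].

### API

Orientations are given as a unit quaternion [x, y, z, w].
In Python, from station import r gives the robot as it stands. Calls block until the motion is done:
- r.move_pose(position, orientation): joint-space move of the TCP to a pose.
- r.line_to(position, frame=None, v=0.15): straight line of the TCP; frame=None keeps the orientation; v is the mean speed in m/s.
- r.move_joints(angles): joint-space move.
- r.gripper_open() and r.gripper_close(f_grip=None): open the fingers fully, or close them until they stop; f_grip is the grip in N (None keeps the last).
- r.pause(seconds).
- r.ik(position, orientation): joint angles nearest the present ones, or None.
- r.observe(): the state.
- r.snapshot(name): name is "scene" or "top" or "wrist"; returns a dict with "img" (400x640x3 uint8, red, green, blue), "fx", "fy", "cx", "cy" (pixels), "rvec" (rotation vector, rad) and "tvec" (3), from world to camera coordinates, as OpenCV has them; the wrist camera has in their place "hand_eye" (4x4, takes a point from camera to tool coordinates, whose origin is the TCP and whose axes are the flange's). Camera axes: x right, y down, z forward; pixel columns grow to the right and rows downward; lengths in m; the calibration is good to about 2 mm. A picture is of the moment at which its call begins: read the wrist's pose just before it. There is no depth.
A pose or a line that the arm cannot do raises r.PlanningError and nothing moves.
- r.sign_off(): hands the job in; it is judged then, once.
The state is a dict: "t": time; "joint_pos": joint angles; "joint_vel": joint speeds; "effort": joint torques, N m; "eef_pos": TCP position; "tool_rot": TCP orientation; "force": force on the tool from outside, world axes, zero at the start; "torque": the same for the moment, N m; "finger_gap": finger opening in m; "finger_force": force on a finger pad.
Only numpy, scipy, OpenCV 4.12 (cv2) and the standard library are available. Lean on these libraries where they do the work, as an engineer would, in place of code of your own. Each camera call takes 0.05 s, during which the arm holds its last target. There are 200 camera calls.

### The job

Slide the flat metal template along the pressing board, without lifting it off, until most of its handle juts out freely over the board's front edge, and let go of it there. Then take it by the handle's two long edges, lift it clear and lay it down, without dropping it, flat and square on the cooling rack: the square body in the middle of the deck between the side rails, the handle sticking out at the front. Let go, and leave everything else on the table where it is.

Things in the scene. Friction and masses are not known exactly. Their poses are not given: they have to be found in the camera images.
- template_handle (a point): centre of the handle of the bare aluminium pressing template: one flat sheet 3 mm thick, about 110 g, a square body 100 x 100 mm with a straight handle 36 mm wide and 70 mm long (170 mm overall) in the same plane. This point lies half-way along and across the handle and half-way through the sheet. x runs from the handle towards the body, y across, z up
- template_body (a point): centre of the template's square body, half-way through the sheet, 85 mm along +x from the handle's centre; same axes as the handle's point
- board_front (a point): middle of the front (robot-side) edge of the small blue pressing board on a white pedestal, fixed to the table, on its top surface. The smooth flat top is 220 mm deep (x), 180 mm wide (y) and 75 mm above the table; it is 28 mm thick and overhangs its foot: under the front 60 mm there is a free space of 47 mm above the table. x points from this edge inwards over the board, y along the edge, z up. The template starts lying wholly on the board, its handle towards this edge
- rack_mid (a point): middle of the deck of the steel cooling rack, fixed to the table, on top of its five cross bars, 60 mm above the table. The deck is 120 mm deep (x), with side rails along x that rise 14 mm above the deck, 142 mm apart inside; the front (-x, towards the robot) and the back are open. x points away from the front, y across, z up
- spool: white thread spool, 34 mm across, 42 mm tall, a loose bystander to be left alone; origin at the centre of its underside
- pin_tin: round steel pin tin, 48 mm across, 22 mm tall, a loose bystander to be left alone; origin at the centre of its underside
- brush: wooden clothes brush lying bristles down, 140 x 45 x 40 mm, a loose bystander to be left alone; origin at the centre of its underside
- spray_can: white spray can, 52 mm across, 160 mm tall, a loose bystander to be left alone; origin at the centre of its underside
- cup: white measuring cup, 72 mm across, 90 mm tall, a loose bystander to be left alone; origin at the centre of its underside
- bottle: white detergent bottle, 72 mm across, 190 mm tall, a loose bystander to be left alone; origin at the centre of its underside
- chalk_box: flat cardboard box, 60 x 90 x 28 mm, a loose bystander to be left alone; origin at the centre of its underside
- template: the pressing template as a whole (see its handle and body points). The board is slick: closed fingertips pressed on the sheet with 5 to 20 N drag it along. Origin at the centre of the underside of its square body
Not all that is in view belongs to the job. Of the things that look like the template, the middle-sized one is meant.

How it is judged:
On the way, in this order (a step that is already met when the one before it is completed fails the run):
1. the template lies flat and still on the board, untouched, with the handle's centre more than 5 mm out beyond the front edge (x of template_handle in the frame of board_front below -0.005 m and z of template_body in the frame of board_front below 0.012 m and angle between template's own z axis and vertical below 0.06 rad and contact force between the fingers and template below 0.05 N and contact force between template and board above 0.2 N and linear speed of template below 0.02 m/s and angular speed of template below 0.1 rad/s), for 0.2 s.
2. the template is held by the fingers and lifted clear of the board by 15 mm (contact force between the fingers and template above 1 N and contact force between template and board below 0.05 N and z of template_body in the frame of board_front above 0.015 m), for 0.1 s.
3. the template touches the rack's deck, its body over the deck, while the fingers still hold it (it was not dropped) (contact force between the fingers and template above 0.5 N and contact force between template and rack above 0.1 N and horizontal distance between template_body and rack_mid below 0.05 m), for 0.02 s.
At the end, for the whole second after the job is handed in: The template lies flat (within 0.06 rad) and still on the rack's deck, released, the centre of its body within 30 mm of the deck's middle fore and aft and 25 mm sideways, square to the rack within 0.3 rad, the handle out at the front (x of template_body in the frame of rack_mid between -0.03 and 0.03 m and y of template_body in the frame of rack_mid between -0.025 and 0.025 m and z of template_body in the frame of rack_mid between -0.003 and 0.006 m and x of template_handle in the frame of rack_mid below -0.04 m and angle between the x axis of template and the x axis of rack, either way round below 0.3 rad and angle between template's own z axis and vertical below 0.06 rad and contact force between the fingers and template below 0.05 N and linear speed of template below 0.02 m/s and angular speed of template below 0.1 rad/s); the robot touches nothing.
It fails at once if the template is lifted more than 12 mm off the board where it lay, instead of being slid (x of template_handle in the frame of board_front above 0.01 m and z of template_body in the frame of board_front above 0.0135 m and distance of template from where it was at the start of the episode below 0.045 m).
It fails at once if the template falls to the table (height (world z) of template_body below 0.035 m).
It fails at once if a bystander is moved by more than 30 mm (distance of any of spool, pin_tin, brush, spray_can, cup, bottle, chalk_box from where it was at the start of the episode above 0.03 m).
It also fails if it takes over 54 s, if anything falls off the work surface, if the arm or the gripper's body presses on something with over 40 N, if the wrist force passes 120 N, or if a joint passes its speed limit or range.

## Working session

There is one attempt and no reset: what is moved stays moved. The work goes in short steps, each a Python script; the robot and the scene stay as the last script left them, time stands still between calls to the robot, and variables do not carry over. Pictures are saved under pics/ and viewed, at most 10 in all, crops included, and the job is handed in when it is done.

```bash
ls; mkdir -p pics
cat > h.py <<'E'
import numpy as np, cv2
from station import r
def cam(s):
    K=np.array([[s["fx"],0,s["cx"]],[0,s["fy"],s["cy"]],[0,0,1]]);R=cv2.Rodrigues(np.array(s["rvec"],float))[0]
    return K,R,np.array(s["tvec"],float).ravel()
def cast(s,uv,z):
    "pixels -> world points on plane z"
    K,R,t=cam(s);uv=np.atleast_2d(np.array(uv,float))
    d=(R.T@np.linalg.inv(K)@np.c_[uv,np.ones(len(uv))].T).T;c=-R.T@t
    return c+d*((z-c[2])/d[:,2])[:,None]
def save(s,n): cv2.imwrite(f"pics/{n}.png",cv2.cvtColor(np.array(s["img"]),cv2.COLOR_RGB2BGR))
E
python3 - <<'E'
from h import *
import pickle
for n in("top","scene"):
    s=r.snapshot(n);save(s,n+"0");pickle.dump(s,open(n+"0.pkl","wb"));K,R,t=cam(s);print(n,-R.T@t,R[2])
o=r.observe();print(o["t"],o["tool_rot"],o["force"])
E
```

```text
pics
top [ 0.45815403 -0.01573426  1.17630558] [ 0.074285    0.00655882 -0.99721548]
scene [ 1.145644   -0.81888744  0.88603067] [-0.47128659  0.63870178 -0.60823431]
0.1 [ 2.12771184e-01  9.77101740e-01 -7.16599135e-04 -3.15810435e-04] [-0.56883259 -0.03703826 -0.17245999]
```

View pics/top0.png

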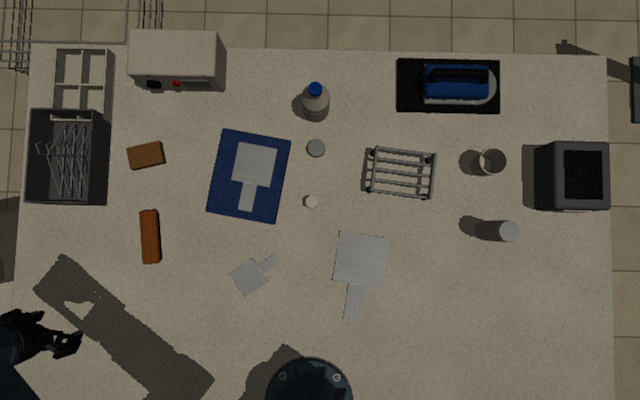

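View pics/scene0.png

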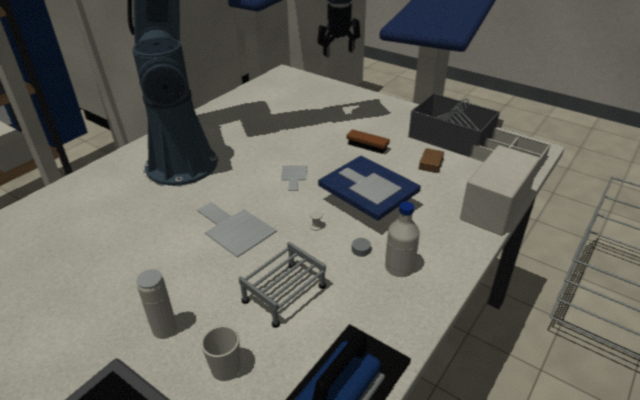

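The top view shows the blue board at about (250,175) with the template on it, its body at (255,162) and handle at (247,197). The rack is at (400,172), and the decoys lie on the table at (250,275) and (360,260).

Run:
```python
from h import *
import pickle
s=pickle.load(open("top0.pkl","rb"));im=np.array(s["img"])
hsv=cv2.cvtColor(im,cv2.COLOR_RGB2HSV)
roi=np.zeros(im.shape[:2],np.uint8);roi[120:230,200:298]=1
b=((hsv[...,1]>110)&(hsv[...,0]>95)&(hsv[...,0]<130)&(roi>0)).astype(np.uint8)
c=max(cv2.findContours(b,0,2)[0],key=cv2.contourArea)
h=cv2.convexHull(c);q=cv2.approxPolyDP(h,6,True)[:,0]
print("board",q.tolist(),cast(s,q,.075).round(4).tolist(),cast(s,q,.075).mean(0))
inn=np.zeros_like(b);cv2.fillPoly(inn,[h],1);inn=cv2.erode(inn,np.ones((5,5)))
t=((b==0)&(inn>0)&(hsv[...,1]<90)).astype(np.uint8)
t=max(cv2.findContours(t,0,1)[0],key=cv2.contourArea)
P=cast(s,t[:,0],.078)[:,:2].astype(np.float32)*1000
m=np.zeros_like(b);cv2.drawContours(m,[t],-1,1,-1)
body=cv2.morphologyEx(m,cv2.MORPH_OPEN,np.ones((25,25),np.uint8))
for n,mm in(("body",body),("handle",cv2.morphologyEx(m-body,cv2.MORPH_OPEN,np.ones((7,7),np.uint8)))):
    c=max(cv2.findContours(mm,0,1)[0],key=cv2.contourArea)
    P=cast(s,c[:,0],.078)[:,:2].astype(np.float32);print(n,cv2.minAreaRect(P*1000))
q=cv2.approxPolyDP(t,4,True)[:,0];print("tmpl",q.tolist(),cast(s,q,.078)[:,:2].round(4).tolist())
a=cv2.resize(im[135:210,350:450],None,fx=4,fy=4,interpolation=2)
bb=cv2.resize(im[125:230,200:300],None,fx=4,fy=4,interpolation=2)
o=np.zeros((420,800,3),np.uint8);o[:300,:400]=a;o[:,400:]=bb
cv2.imwrite("pics/crop.png",o[...,::-1])
```

```text
board [[223, 129], [289, 141], [274, 223], [206, 210]] [[0.6991, 0.236, 0.075], [0.6718, 0.066, 0.075], [0.462, 0.0979, 0.075], [0.4907, 0.2708, 0.075]] [0.58089786 0.16767342 0.075     ]
body ((606.474853515625, 154.2215576171875), (99.75487518310547, 94.52975463867188), 1.343192219734192)
handle ((523.9059448242188, 168.0777130126953), (38.757389068603516, 66.0138168334961), 80.80494689941406)
tmpl [[239, 141], [231, 180], [243, 183], [237, 208], [251, 211], [256, 187], [270, 186], [277, 149]] [[0.6683, 0.1933], [0.568, 0.2099], [0.5611, 0.1792], [0.4975, 0.192], [0.4908, 0.1564], [0.5517, 0.1459], [0.5551, 0.1106], [0.65, 0.0958]]
```

View pics/crop.png

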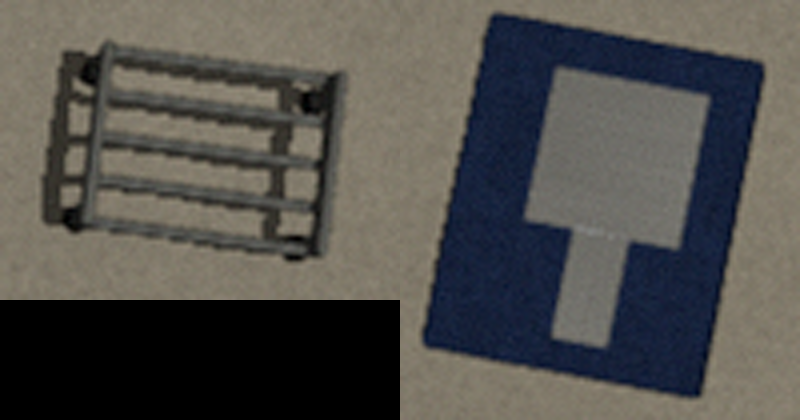

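The crop shows the rack rails running (377.5,146)–(372,190.5) and (435,154)–(430,199) in full-image pixels, with the front at the bottom. The template lies square on the board, so next I press near its centre of mass and slide it.

```bash
cat >> h.py <<'E'
def down(yaw):
    f=np.pi/2+yaw/2;return [np.cos(f),np.sin(f),0,0]
E
python3 - <<'E'
from h import *
import pickle
s=pickle.load(open("top0.pkl","rb"))
P=cast(s,[[377.5,146.2],[372,190.5],[435,153.7],[430,198.7]],.074);d=P[0]-P[1]+P[2]-P[3]
print("rack",P.mean(0),np.arctan2(d[1],d[0]),P[:,:2].tolist())
yaw=-.165;q=down(yaw)
r.gripper_close(20)
p=np.array([.589,.1565,.13])
r.move_pose(p,q);r.pause(.2);f0=np.array(r.observe()["force"]);print(r.observe()["t"],f0)
p[2]=.089;r.line_to(p,v=.08)
for k in range(12):
    o=r.observe();fz=o["force"][2]-f0[2];print(p[2].round(4),np.round(o["eef_pos"],4),round(fz,2))
    if fz>8:break
    p[2]-=.001 if fz<2 else .0005;r.line_to(p,v=.02)
print(o["t"])
E
```

```text
rack [ 0.59859883 -0.22733335  0.074     ] -0.10690807211565743 [[0.6638027918630502, -0.1601708726714219], [0.5500433934807877, -0.14778986192760432], [0.6478574660390902, -0.30677964502727395], [0.5326916691670597, -0.294593035899998]]
2.9417 [-0.01725288  0.49821073 -0.11602677]
0.089 [0.5888 0.1564 0.0884] -0.41
0.088 [0.5891 0.1565 0.0881] 0.43
0.087 [0.589  0.1565 0.087 ] 0.34
0.086 [0.5891 0.1565 0.0861] 0.12
0.085 [0.5892 0.1565 0.0861] 7.23
0.0845 [0.5892 0.1565 0.086 ] 10.52
4.85
```

Run:
```python
from h import *
u=np.array([np.cos(-.16),np.sin(-.16)]);p=np.array([.589,.1565,.0845])
f0=np.array([-.017,.498,-.116])
for k in range(1,8):
    p[:2]=np.array([.589,.1565])-u*.011*k
    r.line_to(p,v=.04);o=r.observe();f=np.array(o["force"])-f0
    print(o["t"],np.round(o["eef_pos"],4),f.round(1))
    if f[2]<6:p[2]-=.0003
    if f[2]>15:p[2]+=.0003
r.line_to([*p[:2],.13],v=.06)
r.line_to([.46,.175,.25],v=.2)
a=r.observe();w=r.snapshot("wrist");save(w,"w1");s=r.snapshot("top");save(s,"t1")
import pickle;pickle.dump((a,w,s),open("1.pkl","wb"));print(a["t"],a["force"])
o=np.zeros((600,640,3),np.uint8);o[:400]=w["img"];o[400:,:320]=cv2.resize(s["img"][125:250,180:380],(320,200))
cv2.imwrite("pics/c1.png",o[...,::-1])
```

```text
5.275 [0.5792 0.1584 0.0861] [ 0.5 -1.3  8.5]
5.7 [0.5684 0.1602 0.0861] [-0.4 -0.4  8. ]
6.125 [0.5575 0.162  0.0861] [-0.4 -0.2  8.4]
6.55 [0.5467 0.1637 0.0861] [ 0.1 -0.2  8.5]
6.975 [0.5358 0.1655 0.086 ] [ 0.  -1.2  8.1]
7.4 [0.525  0.1672 0.0861] [-0.2 -0.9  9.1]
7.825 [0.5142 0.169  0.0861] [-0.2 -0.3  8.9]
9.5417 [ 0.0697931  -0.3762717  -1.03912123]
```

View pics/c1.png

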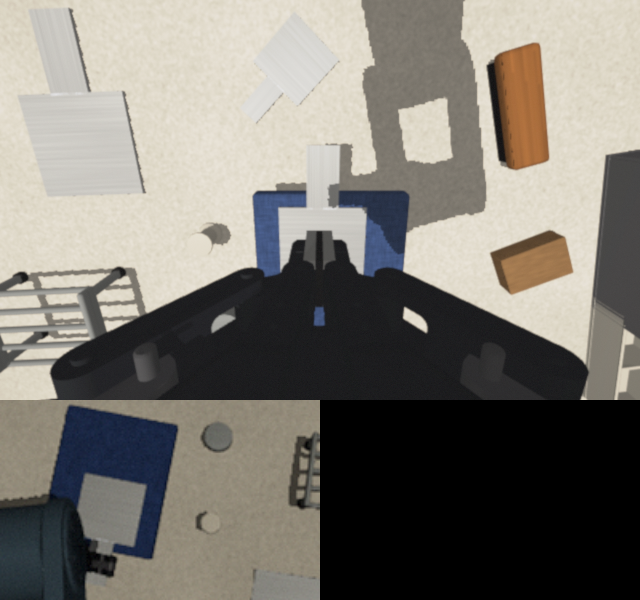

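The slide worked: in the wrist view the handle runs from its end at (307–339,145) to the body front at row 208. The board edge is at row 192, so about 50 mm of handle juts out. Next I compute the exact handle pose from the wrist camera.

Run:
```python
from h import *
import pickle
from scipy.spatial.transform import Rotation as Ro
a,w,s=pickle.load(open("1.pkl","rb"));im=np.array(w["img"])
T=np.eye(4);T[:3,:3]=Ro.from_quat(a["tool_rot"]).as_matrix();T[:3,3]=a["eef_pos"];T=T@np.array(w["hand_eye"])
# refine handle edges: gradient columns on rows 150-185
g=cv2.cvtColor(im,cv2.COLOR_RGB2GRAY).astype(float);print([ (y,g[y,302:346].astype(int).tolist()) for y in(165,200)])
def wc(uv,z):
    uv=np.atleast_2d(np.array(uv,float));d=(T[:3,:3]@np.c_[(uv[:,0]-w["cx"])/w["fx"],(uv[:,1]-w["cy"])/w["fy"],np.ones(len(uv))].T).T
    return T[:3,3]+d*((z-T[2,3])/d[:,2])[:,None]
print("handle end",wc([[307,144.5],[339.5,144.5]],.078)[:,:2],"body front",wc([[278,208],[366,208]],.078)[:,:2])
print("board edge",wc([[254,192],[408,192]],.075)[:,:2])
```

```text
[(165, [218, 219, 219, 219, 216, 212, 208, 208, 210, 210, 213, 213, 212, 213, 213, 215, 214, 212, 209, 209, 209, 211, 213, 213, 214, 214, 213, 212, 211, 210, 208, 210, 210, 209, 212, 215, 210, 174, 136, 126, 126, 127, 125, 125]), (200, [90, 87, 85, 94, 149, 188, 201, 202, 203, 200, 203, 203, 201, 205, 204, 203, 204, 204, 204, 200, 200, 202, 203, 203, 201, 181, 139, 112, 108, 108, 109, 108, 108, 108, 109, 107, 88, 61, 51, 51, 48, 47, 50, 51])]
handle end [[0.41562419 0.16943254]
 [0.42136707 0.20377633]] body front [[0.48021754 0.12442012]
 [0.49672843 0.22309637]]
board edge [[0.45803991 0.10088468]
 [0.48676975 0.2726155 ]]
```

Run:
```python
from h import *
import pickle
u=np.array([np.cos(-.167),np.sin(-.167)])
g=np.array([.4535,.180])-u*.004
q=down(-.167)
r.gripper_open();r.move_pose([*g,.16],q)
r.line_to([*g,.066],v=.08);r.pause(.3);o=r.observe();print(o["t"],o["eef_pos"],o["force"])
r.gripper_close(70);o=r.observe();print(o["t"],o["finger_gap"],o["finger_force"],o["force"])
r.line_to([*g,.10],v=.05);r.line_to([*g,.21],v=.12)
r.move_pose([.46,.0,.21],down(-.107))
r.pause(.3);o=r.observe();print(o["t"],o["finger_gap"],o["finger_force"],o["force"],o["eef_pos"])
w=r.snapshot("wrist");s=r.snapshot("scene");pickle.dump((o,w,s),open("2.pkl","wb"))
c=np.vstack([cv2.resize(np.array(w["img"]),(480,300)),cv2.resize(np.array(s["img"])[100:340,100:484],(480,300))]);cv2.imwrite("pics/c2.png",c[...,::-1])
```

```text
12.5 [0.44974799 0.18068289 0.06627049] [-0.38438402  0.18868002 -0.7772968 ]
13.0417 0.033821035721978886 69.08896923065186 [-2.01480648 -0.31161064  3.84979882]
15.9917 0.03319600087865734 69.55702185630798 [-0.00504156  0.04787876 -0.68576471] [0.46000918 0.00109455 0.20994951]
```

View pics/c2.png

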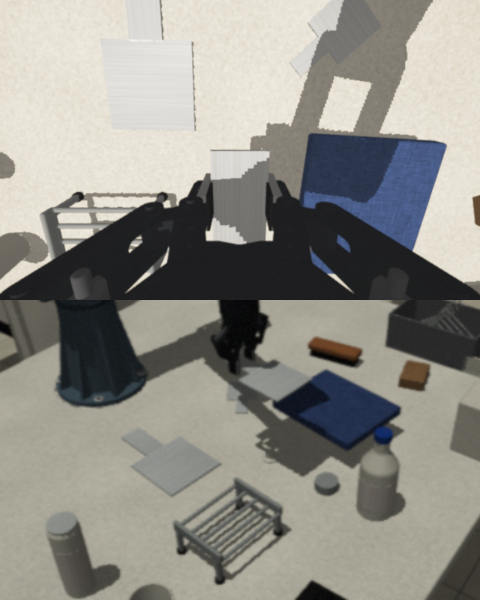

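The handle is held: it sits between the pads at (212–270,150) in the wrist view, and the scene view shows the body clear of the board. I'll move above the rack and check alignment by overlaying the expected outline.

Run:
```python
from h import *
import pickle
y=-.107;u=np.array([np.cos(y),np.sin(y)]);n=np.array([-u[1],u[0]])
p=np.array([.5986,-.2273])-u*.089
r.move_pose([*p,.15],down(y));r.pause(.4)
o=r.observe();print(o["t"],o["eef_pos"],o["finger_force"])
zs=o["eef_pos"][2]+.0765-.0663
B=np.array(o["eef_pos"][:2])+u*.089
C=[[*(B+a*u*.05+b*n*.05),zs] for a,b in((1,1),(1,-1),(-1,-1),(-1,1))]
M=np.array([.5986,-.2273]);D=[[*(M+a*u*.06+b*n*.074),.074] for a,b in((1,1),(1,-1),(-1,-1),(-1,1))]
out=[]
for k in("top","scene"):
    s=r.snapshot(k);K,R,t=cam(s);x0,y0=(340,110) if k=="top" else (180,190)
    im=cv2.resize(np.array(s["img"])[y0:y0+140,x0:x0+160],None,fx=4,fy=4,interpolation=2)[:,:,::-1].copy()
    for Q,c in((C,(0,0,255)),(D,(0,255,0))):
        uv=cv2.projectPoints(np.array(Q),np.array(s["rvec"]),t,K,None)[0][:,0]
        cv2.polylines(im,[((uv-[x0,y0]+.5)*4).astype(np.int32)],True,c,1)
    out.append(cv2.resize(im,(400,350)))
cv2.imwrite("pics/c3.png",np.hstack(out))
```

```text
17.4167 [ 0.51033727 -0.21716933  0.15036272] 69.56513285636902
```

View pics/c3.png

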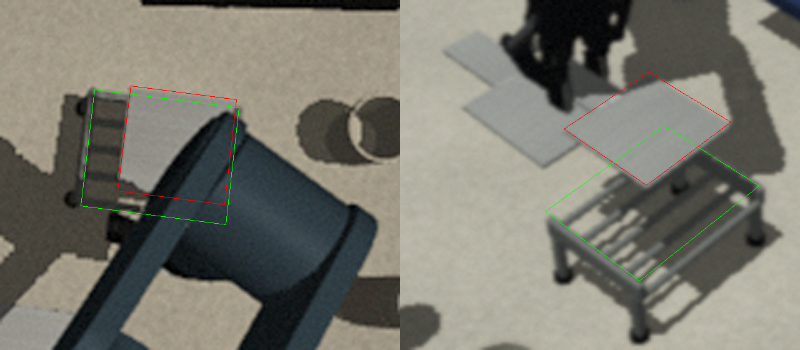

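The red outline matches the held sheet in both views, so it is level and not slipping. The green rack outline matches too, so I lower it.

Run:
```python
from h import *
y=-.107;u=np.array([np.cos(y),np.sin(y)])
p=np.array([*(np.array([.5986,-.2273])-u*.089),.15])
f0=np.array(r.observe()["force"])
p[2]=.056;r.line_to(p,v=.06);r.pause(.3)
for k in range(14):
    o=r.observe();fz=o["force"][2]-f0[2];print(p[2].round(4),round(o["eef_pos"][2],4),round(fz,2),np.round(o["torque"],2))
    if fz>2.5:break
    p[2]-=.0007;r.line_to(p,v=.02);r.pause(.1)
r.pause(.3);r.gripper_open();r.pause(.3)
r.line_to([*p[:2],.15],v=.08);r.line_to([.40,-.12,.25],v=.2)
r.pause(.3);o=r.observe();print(o["t"],o["force"])
out=[]
for k in("top","scene"):
    s=r.snapshot(k);x0,y0=(340,110) if k=="top" else (180,190)
    out.append(cv2.resize(np.array(s["img"])[y0:y0+140,x0:x0+160],(400,350),interpolation=2)[:,:,::-1])
    import pickle;pickle.dump(s,open(k+"3.pkl","wb"))
cv2.imwrite("pics/c4.png",np.hstack(out))
```

```text
0.056 0.0561 1.12 [0.06 0.05 0.04]
0.0553 0.0553 0.05 [ 0.02  0.1  -0.04]
0.0546 0.0545 -0.07 [ 0.03  0.06 -0.  ]
0.0539 0.0539 0.8 [ 0.03  0.07 -0.01]
0.0532 0.0532 0.27 [0.01 0.05 0.  ]
0.0525 0.0525 0.18 [0.03 0.08 0.04]
0.0518 0.0518 1.02 [0.01 0.03 0.06]
0.0511 0.0513 3.0 [0.03 0.02 0.03]
25.8667 [-0.0823017   0.59733986  0.12567182]
```

View pics/c4.png

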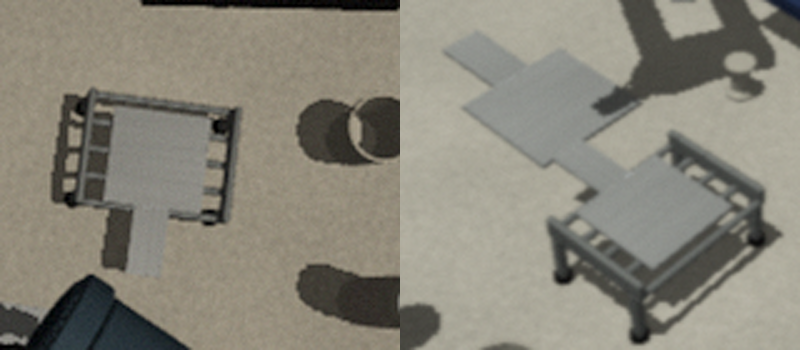

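The template lies flat and square on the deck, body at (157,160) in the left crop. It is centred between the rails at x≈82 and x≈232, with the handle out at the front and the gripper clear.

```bash
python3 -c "
from station import r
print(r.sign_off())"
```

```text
the job is handed in; nothing more can be done
None
```

I slid the template out over the board's front edge, gripped it by the handle, laid it flat and centred on the rack, and handed the job in at about 26 s; no verdict came back.

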